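# Slide a title plaque under the spring clip of a foil-press pallet

## Robot

A 7-joint arm with a two-finger parallel gripper is mounted at the origin on the work surface. World frame = base frame: x ahead of the robot, y to its left, z up, the work surface at z = 0. Lengths are in mm, angles in rad, forces in N, time in s.
With the tool pointing down it reaches from about 425 to 875 mm from the base axis. Payload 9.9 kg.
Tool frame: the origin (TCP) lies at the very end of the fingers, on their centre line; the grasp point (between the pads) lies 19 mm behind it; x points along the fingers, y is the direction in which the jaws open and shut, and the axes are right-handed (so a half turn about x gives the same grasp; the last joint's range is limited). The gripper opens to 85 mm and grips with 20 to 120 N. Pads are 22 mm wide; open, the fingers measure 114 mm over their backs; the gripper's body (76 mm by 85 mm) begins 54 mm behind the grasp point. The pads swing forward as they close: fully open they stand 13 mm farther back than shut.
Start: joints at [1.207, 0.576, 0.025, 1.437, -0.015, 1.129, -0.057], TCP at [186.415, -648.752, 231.289] pointing down, gripper open.
Joint ranges: [-2.76, 2.76], [-0.34, 2.15], [-1.52, 1.57], [0.19, 2.46], [-1.09, 4.23], [0.17, 1.99], [-2.82, 2.82]. Speed limits (rad/s): [2.22, 2.22, 3.01, 3.01, 3.14, 3.14, 3.14].

## Interface

Orientations are given as [roll, pitch, yaw] about the fixed x, y, z axes, in that order (R = Rz(yaw) Ry(pitch) Rx(roll)).
In Python, from plant import ctrl, viewer gives the robot as it stands.
- The arm moves only by the shell command python3 -m creep 'ROWS' [FORCE]. ROWS is JSON, a list of rows, each a list of 3 entries, a list of its own where there are three numbers: the closure, from -1 (fully open) to 1 (shut), so that 0 is half open, then the shift along the tool's x, y, z in cm, then the turn about the tool's x in degrees. A call has 1 to 20 rows; each row shifts and turns the commanded pose from where the row before left it, along the tool's axes as they then stand; what a row does not reach is not made up. A row lasts 1/10 s, in which the tool goes at most 50 mm and 8.59 degrees, less where a joint would pass 70% of its speed; a pose out of reach is approached as far as the arm can. A call with a gripper value outside its range is refused whole. The fingers move at their own pace and stop on an object; FORCE is the grip in N (left out, the last holds). Time passes only in rows, so rows that do not move let the fingers close. It gives the time, the measured TCP pose, the force and the opening at its end, in the units of the state.
- ctrl.sense(): the state, without advancing time (a new reading comes with each control period).
- viewer.camera(name): name is "scene" or "top"; returns the picture (420x560x3 uint8, red, green, blue); there is no depth.
- viewer.camera_params(name): a dict with "fov_y" (degrees; the focal length in pixels is half the picture's height over the tangent of half this angle, whatever the lens; pixels are square), "cx", "cy" (the principal point, pixels), "camera_from_world" (4x4, takes a point from world to camera coordinates). Camera axes: x right, y down, z forward; pixel columns grow to the right and rows downward; lengths in mm; the calibration is good to about 2 mm. A picture is of the moment at which its call begins. camera_params takes no time and is no camera call.
- ctrl.finish_job(): hands the job in, once; it reports no verdict.
The state is a dict: "clock": time; "joints": joint angles; "joint_velocities": joint speeds; "effort": joint torques, N m; "tool_pos": TCP position; "eef_rot": TCP orientation; "wrist_force": force on the tool from outside, world axes, zero at the start; "wrist_torque": the same for the moment, N m; "grip_width": finger opening in mm.
Only numpy, scipy, OpenCV 4.12 (cv2) and the standard library are available. Lean on these libraries where they do the work, as an engineer would, in place of code of your own. Each camera call takes 0.05 s, during which the arm holds its last target.

## Task

Load the red title plaque into the foil press's work pallet, ready for stamping: press the thumb tab of the spring clip down with one fingertip and keep it down while the other fingertip pushes the plaque along the bed pad, beneath the raised jaw, until its edge is fully home and square against the lay bar; then let go so that the clip closes on the plaque. Only slide the plaque, never pick it up or tip it, and leave the other things on the pallet and bench where they are.

Things in the scene. Friction and masses are not known exactly. Their poses are not given: they have to be found in the camera images.
- pallet: fixed flat aluminium plate 190 (x) x 230 (y) x 12 mm; origin at the centre of its underside, z up; its +y points from the open end (low pull tongue) to the spring clip and is the way the plaque is pushed. A grey bed pad (x -58..58, y -99..37, top 16 mm above the underside) carries the plaque; no side guides
- lay (a point): foot of the stop face of the dark steel lay bar, at its middle (pallet x 0, y +37, z 16 mm = pad top); axes as the pallet's. The bar is 100 mm wide in x, its top 5 mm above the pad. Two ears, 4 mm thick, at x = -28 and +28 carry the clip's hinge at pallet y +44, z 24 mm; their tops are at z 29 mm
- clip (a joint): spring clip, a steel rocker hinged along the pallet's x: 0 rad = shut, jaw on the empty pad; grows as the thumb tab is pressed down; stop at 0.50, where the jaw is 9.4 mm over the pad. The plaque passes from about 0.34; shut on the plaque it reads about 0.31. A spring shuts it: the tab takes about 9 N pressed 17 mm from the hinge, 4 N at 40 mm
- clip_tab (a point): top of the flat thumb tab, mid-width, 40 mm from the hinge towards pallet +y. The tab is 52 mm wide, 8 to 58 mm from the hinge. Shut, it slopes up 0.50 rad away from the hinge (far edge 47 mm above the pallet's underside). Fully pressed it is level, its top 18 mm above the underside (2 mm above pad level), and a fingertip can slide along it in y
- clip_jaw (a point): underside of the clip's jaw, a rubber bead 46 mm long in x. Shut, it lies 17.5 mm from the hinge towards pallet -y (10.5 mm before the lay's stop face) and touches the pad; the jaw's front face is 2 mm nearer to -y and swings about 1 mm more to -y as it opens
- plaque: the part to load: red cloth-covered board with a thin gilt frame, 76 (its x) x 32 (its y) x 6 mm, about 30 g, lying flat on the pad before the clip; origin at the centre of its underside; its +y long edge faces the clip, at the start within about 0.2 rad of square
- plaque_front (a point): middle of the plaque's leading long edge (the one facing the clip), on its underside; 16 mm from the plaque's origin along its +y
- brass_weight: bystander: upright brass cylinder, 26 mm across, 34 mm tall, standing on the pallet beside the pad; origin at its base
- bone_folder: bystander: ivory-coloured flat folder, 126 x 16 x 4 mm, lying along the pallet's y on the plate beside the pad, on the other side from the weight; origin under its middle
- spare_plaque: bystander: green plaque of the same size, lying on the bench; origin at the centre of its underside
- paste_jar: bystander: glass jar with steel cap, 66 mm across, 75 mm tall, on the bench; origin at its base
- foil_roll: bystander: upright roll of gold foil, 52 mm across, 60 mm tall, on the bench; origin at its base
- title_stamp: bystander: upright wooden-handled stamp, 34 mm across, 95 mm tall, on the bench; origin at its base
Mind the look-alikes: they are no part of the job. Of the things like the plaque, leave any that is blue; of the rest the larger one is meant.

How it is judged (in metres and radians):
On the way, in this order (a step that is already met when the one before it is completed fails the run):
1. the clip is held open by a fingertip (0.34 rad or more) with the plaque still outside its jaw (value of joint clip above 0.34 rad and contact force between the fingers and clip above 0.5 N and y of plaque_front in the frame of lay below -0.012 m), for 0.1 s.
2. with the clip still held open by one fingertip, the other pushes the plaque beneath the jaw (value of joint clip above 0.3 rad and contact force between the fingers and clip above 0.5 N and contact force between the fingers and plaque above 0.03 N and y of plaque_front in the frame of lay above -0.009 m).
3. the plaque is home against the lay bar (within 3 mm) while a fingertip still holds the clip (contact force between the fingers and clip above 0.5 N and y of plaque_front in the frame of lay above -0.003 m), for 0.1 s.
At the end, for the whole second after the job is handed in: The red plaque lies flat on the pad with its leading edge within 3 mm of the lay bar and square to it within 0.06 rad, and the released clip has closed on it (0.26 to 0.37 rad) and presses on it with more than 1.5 N; all at rest (y of plaque_front in the frame of lay above -0.003 m and angle between the x axis of plaque and the x axis of pallet, either way round below 0.06 rad and angle between plaque's own z axis and vertical below 0.05 rad and value of joint clip between 0.26 and 0.37 rad and contact force between clip and plaque above 1.5 N and linear speed of plaque below 0.01 m/s); the robot touches nothing.
It fails at once if the plaque is lifted 8 mm off the pad or tipped (height (world z) of plaque above 0.024 m or angle between plaque's own z axis and vertical above 0.3 rad).
It fails at once if a bystander is moved by 15 mm or more (distance of any of brass_weight, bone_folder, spare_plaque, paste_jar, foil_roll, title_stamp from where it was at the start of the episode above 0.015 m).
It also fails if it takes over 51 s, if anything falls off the work surface, if the arm or the gripper's body presses on something with over 40 N, if the wrist force passes 120 N, or if a joint passes its speed limit or range.

## Working session

There is one attempt and no reset: what is moved stays moved. The work goes in short steps, Python scripts to look and compute and a shell command to move; the robot and the scene stay as the last step left them, time stands still between calls to the robot, and variables do not carry over. Pictures are saved under pics/ and viewed, and the job is handed in when it is done.

```bash
ls; mkdir -p pics; python3 - <<'E'
from plant import ctrl, viewer
import cv2
for n in("scene","top"):
    im=viewer.camera(n); cv2.imwrite(f"pics/{n}0.png",im[:,:,::-1]); print(n,viewer.camera_params(n))
print(ctrl.sense())
E
```

```text
pics
scene {'fov_y': 52.9531530160982, 'cx': 276.17638173220206, 'cy': 207.2784666474148, 'camera_from_world': array([[ 5.40867339e-01,  8.41076659e-01,  7.25091482e-03,
        -2.92648155e+02],
       [ 5.11726957e-01, -3.22207817e-01, -7.96440609e-01,
        -2.36363914e+02],
       [-6.67531305e-01,  4.34479201e-01, -6.04673284e-01,
         1.37409155e+03],
       [ 0.00000000e+00,  0.00000000e+00,  0.00000000e+00,
         1.00000000e+00]])}
top {'fov_y': 46.85105073949578, 'cx': 285.79197750095824, 'cy': 209.24541534758907, 'camera_from_world': array([[ 8.67436149e-02, -9.96218876e-01,  4.84739907e-03,
        -5.67325922e+01],
       [-9.73458494e-01, -8.57942006e-02, -2.12174260e-01,
         5.41099220e+02],
       [ 2.11787881e-01,  1.36860205e-02, -9.77219825e-01,
         1.06867350e+03],
       [ 0.00000000e+00,  0.00000000e+00,  0.00000000e+00,
         1.00000000e+00]])}
{'clock': 0.1, 'joints': array([ 1.20722691,  0.5764651 ,  0.02482855,  1.43784099, -0.01502334,
        1.12896281, -0.05650882]), 'joint_velocities': array([-0.00073047, -0.00267968, -0.00048202, -0.00245015, -0.00034713,
        0.00074909, -0.00033278]), 'effort': array([ 5.17342807e-03, -7.67309618e+01,  2.25808807e+00, -2.86607766e+01,
        1.60547270e-02,  8.70195916e-03, -3.84534815e-05]), 'tool_pos': array([ 186.30396632, -648.36080207,  230.5109726 ]), 'eef_rot': array([-1.54027445,  1.56930391,  1.88111685]), 'wrist_force': array([-0.42611588,  0.36418788, -0.4914503 ]), 'wrist_torque': array([ 0.01354809,  0.03421334, -0.0202517 ]), 'grip_width': 85.38294205345858}
```

View pics/scene0.png

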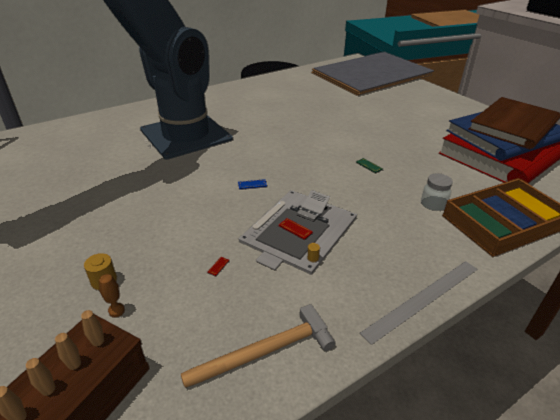

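View pics/top0.png

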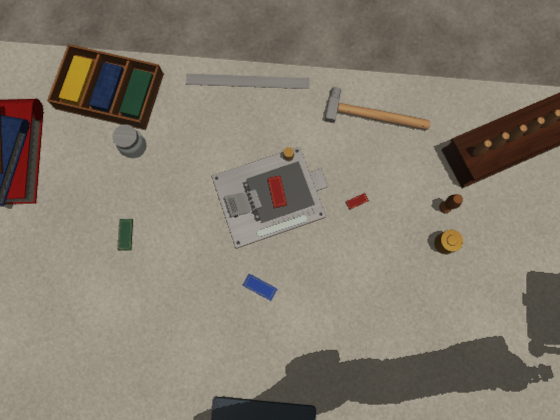

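The red candidates are the plaque on the pad at top (277,191) / scene (295,229), and a smaller red one on the bench at top (357,201) / scene (218,266). The blue one at top (260,287) is excluded, and the green one at (125,234) is the spare. I choose the one on the pad, since it is the larger red. Next I'll check that in a close crop and measure.

```bash
cat > h.py <<'E'
import numpy as np, cv2
from plant import ctrl, viewer
def ray(n,u,v):
    p=viewer.camera_params(n); f=210/np.tan(np.radians(p["fov_y"]/2)); M=p["camera_from_world"]
    R,t=M[:3,:3],M[:3,3]; c=-R.T@t
    d=R.T@np.array([(u-p["cx"])/f,(v-p["cy"])/f,1]); return c,d
def onz(n,u,v,z):
    c,d=ray(n,u,v); return c+d*(z-c[2])/d[2]
def proj(n,P):
    p=viewer.camera_params(n); f=210/np.tan(np.radians(p["fov_y"]/2)); M=p["camera_from_world"]
    q=M[:3,:3]@np.array(P,float)+M[:3,3]; return np.array([p["cx"]+f*q[0]/q[2],p["cy"]+f*q[1]/q[2]])
def crop(n,im,x0,y0,x1,y1,k,name):
    cv2.imwrite(name,cv2.resize(im[y0:y1,x0:x1,::-1],None,fx=k,fy=k,interpolation=cv2.INTER_CUBIC))
def red(im,box):
    x0,y0,x1,y1=box; h=cv2.cvtColor(im,cv2.COLOR_RGB2HSV); m=(((h[...,0]<8)|(h[...,0]>172))&(h[...,1]>150)&(h[...,2]>60)).astype('uint8')
    k=np.zeros_like(m);k[y0:y1,x0:x1]=m[y0:y1,x0:x1]; return k
E
python3 - <<'E'
from h import *
t=viewer.camera("top"); s=viewer.camera("scene")
crop("top",t,205,140,335,250,6,"pics/ct.png"); crop("scene",s,230,180,365,280,5,"pics/cs.png")
for n,im,bs in(("top",t,[(255,165,300,215),(340,185,375,215)]),("scene",s,[(270,210,320,245),(200,250,235,280)])):
  for b in bs:
    m=red(im,b); c=max(cv2.findContours(m,0,2)[0],key=cv2.contourArea)
    P=np.array([onz(n,u,v,22 if b is bs[0] else 6)[:2] for u,v in c[:,0]],np.float32); print(n,cv2.minAreaRect(P),len(c))
E
```

```text
top ((594.4520263671875, 17.00729751586914), (74.69835662841797, 31.050838470458984), 17.960811614990234) 37
top ((591.5426635742188, -178.8673858642578), (20.037364959716797, 49.07940673828125), 29.73568344116211) 39
scene ((598.1840209960938, 14.006786346435547), (77.1351089477539, 35.394046783447266), 17.625520706176758) 59
scene ((597.7062377929688, -182.50286865234375), (21.287702560424805, 51.48912811279297), 29.155315399169922) 26
```

View pics/ct.png

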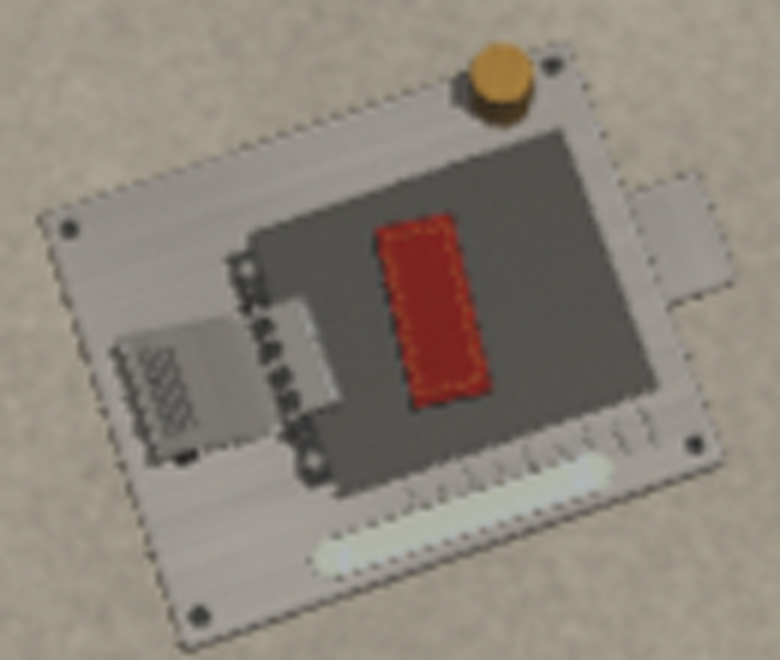

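View pics/cs.png

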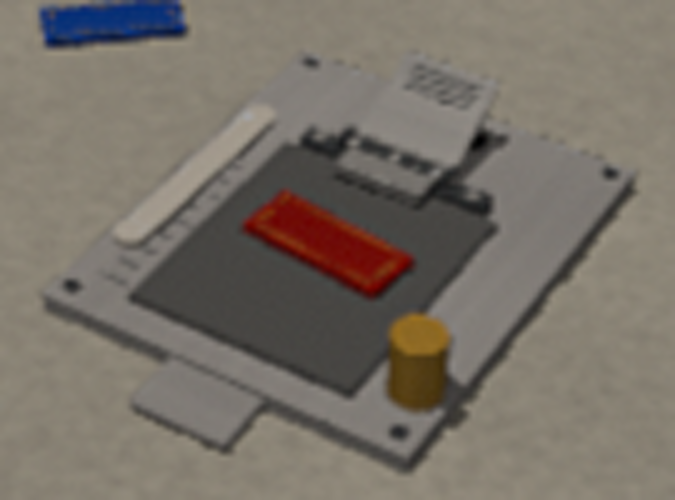

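The crop confirms it: the larger red plaque with the gilt frame lies on the pad. Now I'll fit the pallet from its corners.

```bash
python3 - <<'E'
from h import *
def fit(A,B):
    a=A-A.mean(0);b=B-B.mean(0);th=np.arctan2((a[:,0]*b[:,1]-a[:,1]*b[:,0]).sum(),(a*b).sum())
    R=np.array([[np.cos(th),-np.sin(th)],[np.sin(th),np.cos(th)]]);t=B.mean(0)-R@A.mean(0)
    return th,t,B-(A@R.T+t)
plate=np.array([[95,115],[95,-115],[-95,-115],[-95,115]],float)
pad=np.array([[58,37],[58,-99],[-58,-99],[-58,37]],float)
T=lambda L,k,o:np.array(L)/k+np.array(o)
top_pl=T([[40,213],[568,40],[720,464],[186,650]],6,(205,140))
top_pd=T([[248,232],[562,130],[658,388],[340,495]],6,(205,140))
sc_pl=T([[634,175],[408,468],[44,297],[308,55]],5,(230,180))
sc_pd=T([[497,226],[352,396],[130,297],[288,145]],5,(230,180))
for n,pl,pd in(("top",top_pl,top_pd),("scene",sc_pl,sc_pd)):
    A=np.vstack([plate,pad]);B=np.array([onz(n,*q,12)[:2] for q in pl]+[onz(n,*q,16)[:2] for q in pd])
    th,t,r=fit(A,B);print(n,th,t);print(r.round(1).tolist())
E
```

```text
top 0.4213510966432078 [582.72162032  36.68690954]
[[0.2, -0.3], [-0.4, 0.1], [-0.7, 2.4], [-0.2, -1.7], [0.4, -0.1], [-0.6, 0.0], [0.3, 0.1], [1.0, -0.6]]
scene 0.42590015801810915 [591.18592837  34.65833143]
[[-1.8, -2.1], [1.4, -1.9], [1.6, 0.9], [3.1, -0.3], [-1.7, 0.3], [-1.8, 1.2], [-0.9, 1.6], [0.1, 0.3]]
```

```bash
cat >> h.py <<'E'
from scipy.spatial.transform import Rotation as Ro
YAW=0.422; P0=np.array([583.5,36.5])
ex=np.array([np.cos(YAW),np.sin(YAW)]); ey=np.array([-np.sin(YAW),np.cos(YAW)])
def p2w(x,y): return P0+x*ex+y*ey
def w2p(w): d=np.asarray(w)[:2]-P0; return np.array([d@ex,d@ey])
def st():
    s=ctrl.sense(); R=Ro.from_euler('xyz',s['eef_rot']).as_matrix()
    ty=R[:2,1]; print("t",s['clock'],"tcp",s['tool_pos'].round(1),"pal",w2p(s['tool_pos']).round(1),"F",s['wrist_force'].round(1),"M",s['wrist_torque'].round(2),"w",round(s['grip_width'],1),"q",s['joints'].round(2))
    print("toolx",R[:,0].round(4),"tooly",R[:,1].round(3),"tooly in pallet deg",np.degrees(np.arctan2(ty@ey,ty@ex)).round(2),"toolz in pallet",[round(float(R[:2,2]@ex),3),round(float(R[:2,2]@ey),3)])
    return s,R
def shift(x,y,z,deg=0):
    "tool-frame cm to pallet target, after turning deg about tool x"
    s=ctrl.sense(); R=Ro.from_euler('xyz',s['eef_rot']).as_matrix()@Ro.from_euler('x',deg,degrees=True).as_matrix()
    d=np.append(p2w(x,y),z)-s['tool_pos']; print("shift cm",(R.T@d/10).round(2))
E
python3 - <<'E'
from h import *
s,R=st()
# positive turn about tool x effect
for d in (0,5): 
    v=(R@Ro.from_euler('x',d,degrees=True).as_matrix())[:2,1]; print(d,np.degrees(np.arctan2(v[1],v[0])))
E
```

```text
t 0.2 tcp [ 186.3 -648.5  230.8] pal [-642.9 -462.2] F [-0.7 -0.4  0.3] M [-0.02 -0.05 -0.05] w 85.4 q [ 1.21  0.58  0.02  1.44 -0.01  1.13 -0.06]
toolx [-3.e-04  1.e-03 -1.e+00] tooly [ 0.276 -0.961 -0.001] tooly in pallet deg -98.15 toolz in pallet [-0.99, 0.142]
0 -73.9675195922606
5 -78.96752216528054
```

```bash
python3 -m creep '[[0,[0,0,0],-8.18],[0,[0,0,0],-8.18],[0,[0,0,0],-8.18],[0,[0,0,0],-8.18],[0,[0,0,0],-8.18],[0,[0,0,0],-8.18],[0,[0,0,0],-8.18],[0,[0,0,0],-8.18],[0,[0,0,0],-8.18],[0,[0,0,0],-8.18],[0,[0,0,0],-8.18],[0,[0,0,0],-8.18],[0,[0,0,0],0]]' 20; python3 - <<'E'
from h import *
st(); shift(2,-66,120)
E
```

```text
clock: 1.5
tool_pos: [186.1, -648.7, 231.0]
eef_rot: [2.708, 1.57, 1.561]
wrist_force: [0.6, -0.3, 0.3]
grip_width: 42.6
t 1.5 tcp [ 186.1 -648.7  231. ] pal [-643.2 -462.3] F [ 0.6 -0.3  0.3] M [-0.04 -0.05 -0.02] w 42.6 q [ 1.46  0.6  -0.42  1.43  0.25  1.17  1.43]
toolx [ 0.e+00  6.e-04 -1.e+00] tooly [0.911 0.412 0.   ] tooly in pallet deg 0.13 toolz in pallet [0.002, -1.0]
shift cm [ 11.14  64.6  -39.48]
```

```bash
python3 -m creep '[[0,[0,3.8,-2.32],0],[0,[0,3.8,-2.32],0],[0,[0,3.8,-2.32],0],[0,[0,3.8,-2.32],0],[0,[0,3.8,-2.32],0],[0,[0,3.8,-2.32],0],[0,[0,3.8,-2.32],0],[0,[0,3.8,-2.32],0],[0,[0,3.8,-2.32],0],[0,[0,3.8,-2.32],0],[0,[0,3.8,-2.32],0],[0,[0,3.8,-2.32],0],[0,[0,3.8,-2.32],0],[0,[0,3.8,-2.32],0],[0,[0,3.8,-2.32],0],[0,[0,3.8,-2.32],0],[0,[0,3.8,-2.32],0],[0,[0,0,0],0],[0,[0,0,0],0]]'; python3 - <<'E'
from h import *
st(); shift(2,-66,70)
E
```

```text
clock: 3.4
tool_pos: [614.1, -23.0, 230.9]
eef_rot: [-2.436, 1.57, 2.698]
wrist_force: [-0.6, -0.9, -0.7]
grip_width: 43.0
t 3.4 tcp [614.1 -23.  230.9] pal [  3.6 -66.8] F [-0.6 -0.9 -0.7] M [-0.03 -0.   -0.03] w 43.0 q [ 0.3   0.52 -0.54  1.59  0.29  1.11  0.11]
toolx [-7.e-04  3.e-04 -1.e+00] tooly [ 0.913  0.409 -0.001] tooly in pallet deg -0.05 toolz in pallet [-0.001, -1.0]
shift cm [16.09 -0.15 -0.07]
```

Next I'll lower to about z 70, then look at where the fingertips sit relative to the plaque.

```bash
python3 -m creep '[[0,[4,-0.1,0],0],[0,[4,0,0],0],[0,[4,0,0],0],[0,[4,0,0],0],[0,[0,0,0],0],[0,[0,0,0],0]]'; python3 - <<'E'
from h import *
st()
t=viewer.camera("top"); s=viewer.camera("scene")
crop("top",t,205,130,345,250,5,"pics/ct1.png"); crop("scene",s,200,130,365,280,4,"pics/cs1.png")
E
```

```text
clock: 4.0
tool_pos: [612.8, -25.9, 71.8]
eef_rot: [-1.503, 1.57, -2.654]
wrist_force: [0.8, -0.6, 0.4]
grip_width: 42.7
t 4.0 tcp [612.8 -25.9  71.8] pal [  1.2 -69. ] F [ 0.8 -0.6  0.4] M [ 0.01  0.02 -0.01] w 42.7 q [ 0.25  0.69 -0.46  1.77  0.41  0.78  0.  ]
toolx [-1.e-03 -5.e-04 -1.e+00] tooly [ 0.913  0.407 -0.001] tooly in pallet deg -0.15 toolz in pallet [-0.003, -1.0]
```

View pics/ct1.png

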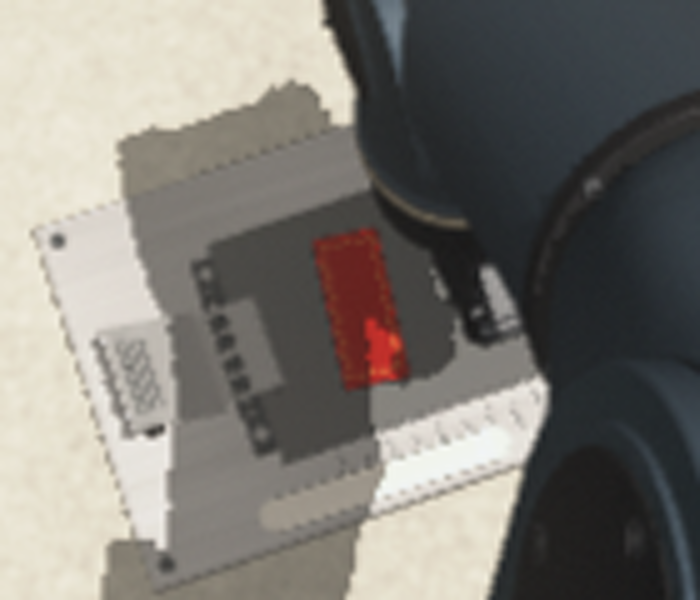

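View pics/cs1.png

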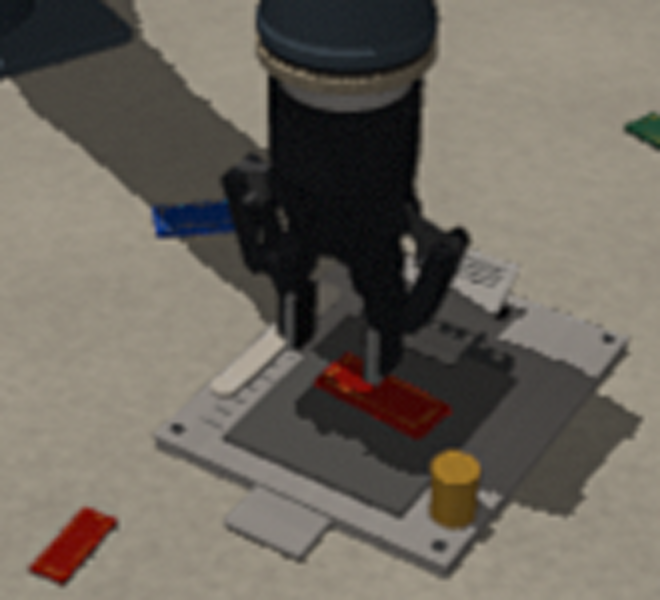

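```bash
python3 - <<'E'
from h import *
for n,o,k in(("scene",(200,130),4),("top",(205,130),5)):
  for x in(1.2-36,1.2-21,1.2+21,1.2+36):
    for y in(-80,-58):
      for z in (72,77): print(n,round(x),y,z,((proj(n,[*p2w(x,y),z])-o)*k).round(0))
E
```

```text
scene -35 -80 72 [270. 349.]
scene -35 -80 77 [270. 342.]
scene -35 -58 72 [293. 328.]
scene -35 -58 77 [293. 321.]
scene -20 -80 72 [293. 359.]
scene -20 -80 77 [293. 351.]
scene -20 -58 72 [315. 338.]
scene -20 -58 77 [316. 331.]
scene 22 -80 72 [360. 386.]
scene 22 -80 77 [360. 379.]
scene 22 -58 72 [381. 364.]
scene 22 -58 77 [381. 357.]
scene 37 -80 72 [384. 396.]
scene 37 -80 77 [384. 389.]
scene 37 -58 72 [405. 374.]
scene 37 -58 77 [405. 367.]
top -35 -80 72 [501. 312.]
top -35 -80 77 [501. 310.]
top -35 -58 72 [456. 327.]
top -35 -58 77 [456. 325.]
top -20 -80 72 [490. 283.]
top -20 -80 77 [490. 280.]
top -20 -58 72 [445. 298.]
top -20 -58 77 [446. 295.]
top 22 -80 72 [460. 201.]
top 22 -80 77 [460. 197.]
top 22 -58 72 [415. 215.]
top 22 -58 77 [416. 212.]
top 37 -80 72 [449. 172.]
top 37 -80 77 [449. 168.]
top 37 -58 72 [405. 186.]
top 37 -58 77 [405. 183.]
```

```bash
python3 -m creep '[[0,[2,0,0],0],[0,[2,0,0],0],[0,[0.7,0,0],0],[0,[0,0,0],0],[0,[0,0,0],0],[0,[0,0,0],0]]'; python3 - <<'E'
from h import *
st()
s=viewer.camera("scene")
crop("scene",s,230,160,365,270,5,"pics/cs2.png")
E
```

```text
clock: 4.7
tool_pos: [614.0, -24.7, 25.6]
eef_rot: [1.14, 1.569, -0.009]
wrist_force: [0.7, 0.4, -0.1]
grip_width: 42.3
t 4.7 tcp [614.  -24.7  25.6] pal [  2.8 -68.3] F [ 0.7  0.4 -0.1] M [-0.01  0.03  0.08] w 42.3 q [ 0.23  0.75 -0.43  1.8   0.46  0.69 -0.04]
toolx [ 0.002 -0.    -1.   ] tooly [0.912 0.41  0.002] tooly in pallet deg -0.0 toolz in pallet [-0.0, -1.0]
```

View pics/cs2.png

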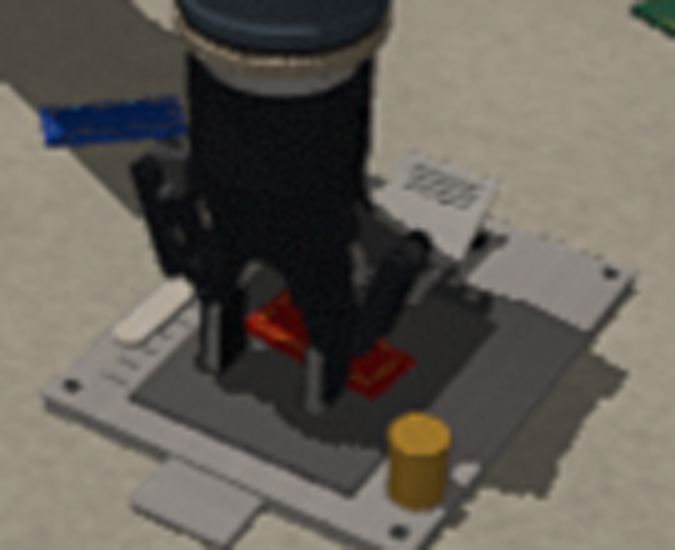

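Clear of the plaque, with the fingers behind its trailing edge (tips at about (210,365) and (320,405) in the crop). I'll lower in millimetre steps to feel for the pad.

```bash
for i in 1; do python3 -m creep '[[0,[0.2,0,0],0],[0,[0.2,0,0],0],[0,[0,0,0],0]]'; python3 -m creep '[[0,[0.1,0,0],0],[0,[0,0,0],0]]';python3 -m creep '[[0,[0.1,0,0],0],[0,[0,0,0],0]]'; done
```

```text
clock: 5.05
tool_pos: [613.0, -24.7, 20.0]
eef_rot: [-1.862, 1.57, -3.011]
wrist_force: [-0.8, 0.4, -0.5]
grip_width: 43.2
clock: 5.25
tool_pos: [613.1, -24.7, 19.1]
eef_rot: [-2.137, 1.571, 2.998]
wrist_force: [-0.7, 0.2, 0.1]
grip_width: 42.6
clock: 5.45
tool_pos: [613.1, -24.7, 18.2]
eef_rot: [-2.113, 1.571, 3.022]
wrist_force: [-1.1, 0.2, 0.2]
grip_width: 42.5
```

```bash
python3 -m creep '[[0,[0.1,0,0],0],[0,[0,0,0],0]]' | sed -n '2p;4p'; python3 -m creep '[[0,[0.1,0,0],0],[0,[0,0,0],0]]'| sed -n '2p;4p';python3 -m creep '[[0,[0.1,0,0],0],[0,[0,0,0],0]]'| sed -n '2p;4p'
```

```text
tool_pos: [613.1, -24.7, 17.2]
wrist_force: [0.0, 1.3, -0.1]
tool_pos: [613.1, -24.7, 16.2]
wrist_force: [-0.3, 0.3, -0.4]
tool_pos: [613.1, -24.7, 15.2]
wrist_force: [0.3, -0.2, 0.4]
```

```bash
for i in 1 2 3 4; do :; done; python3 -m creep '[[0,[0.1,0,0],0],[0,[0,0,0],0]]' | sed -n '2p;4p'; python3 -m creep '[[0,[0.1,0,0],0],[0,[0,0,0],0]]'| sed -n '2p;4p';python3 -m creep '[[0,[0.1,0,0],0],[0,[0,0,0],0]]'| sed -n '2p;4p'
```

```text
tool_pos: [613.2, -24.6, 14.3]
wrist_force: [-0.2, 0.3, 0.4]
tool_pos: [613.3, -24.7, 14.3]
wrist_force: [-3.6, -0.1, 11.2]
tool_pos: [613.3, -24.7, 14.2]
wrist_force: [-6.0, -0.7, 23.2]
```

```bash
python3 -m creep '[[0,[-0.35,0,0],0],[0,[0,0,0],0],[0,[0,0,-0.4],0],[0,[0,0,-0.4],0],[0,[0,0,-0.4],0],[0,[0,0,-0.3],0],[0,[0,0,-0.3],0],[0,[0,0,-0.3],0],[0,[0,0,-0.3],0],[0,[0,0,-0.3],0],[0,[0,0,-0.3],0],[0,[0,0,-0.2],0],[0,[0,0,-0.2],0],[0,[0,0,0],0],[0,[0,0,0],0]]'; python3 - <<'E'
from h import *
st()
t=viewer.camera("top"); s=viewer.camera("scene")
crop("top",t,205,130,345,250,5,"pics/ct3.png");crop("scene",s,230,160,365,270,5,"pics/cs3.png")
E
```

```text
clock: 8.15
tool_pos: [599.2, 6.3, 15.8]
eef_rot: [-0.018, 1.571, -1.166]
wrist_force: [-0.6, 0.5, -0.5]
grip_width: 42.7
t 8.15 tcp [599.2   6.3  15.8] pal [  2. -34.] F [-0.6  0.5 -0.5] M [ 0.02 -0.01 -0.  ] w 42.7 q [ 0.17  0.75 -0.41  1.85  0.47  0.65 -0.1 ]
toolx [ 0. -0. -1.] tooly [ 0.912  0.41  -0.   ] tooly in pallet deg 0.01 toolz in pallet [0.0, -1.0]
```

View pics/ct3.png

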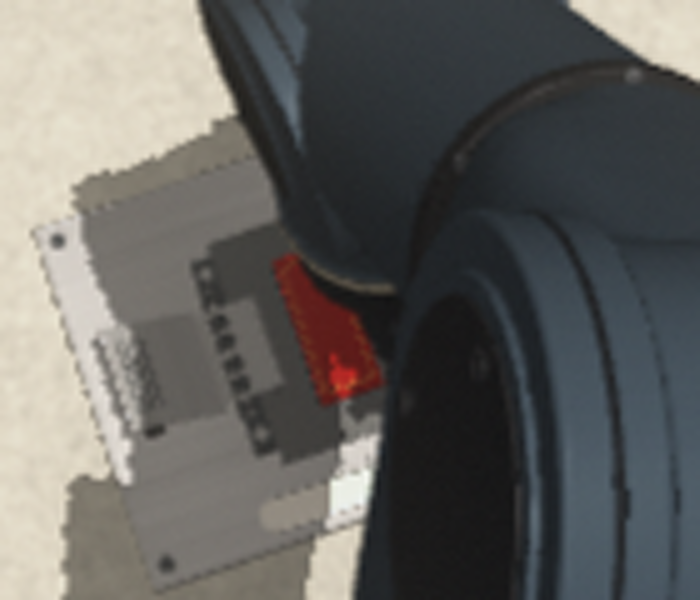

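View pics/cs3.png

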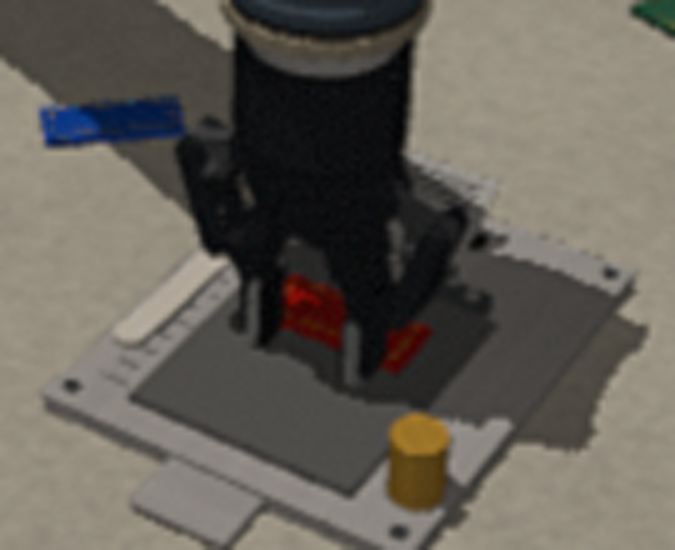

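```bash
python3 - <<'E'
from h import *
for u,v in((273,258),(322,403),(386,384)): print(w2p(onz("top",u/5+205,v/5+130,22)).round(1))
for u,v in((190,262),(258,453)):print("bar",w2p(onz("top",u/5+205,v/5+130,21)).round(1))
E
```

```text
[38.4  9.2]
[-37.7   9.9]
[-38.9 -22.2]
bar [50.  47.9]
bar [-50.6  46.6]
```

```bash
python3 -m creep '[[0,[0,0,-0.3],0],[0,[0,0,-0.3],0],[0,[0,0,-0.3],0],[0,[0,0,-0.2],0],[0,[0,0,0],0],[0,[0,0,0],0],[0,[0,0,0.4],0],[0,[0,0,0.4],0],[0,[-1,0,0],0],[0,[-4,0,0],0],[0,[-4,0,0],0],[0,[0,0,0],0]]'; python3 - <<'E'
from h import *
st()
E
```

```text
clock: 9.45
tool_pos: [601.0, 9.7, 111.5]
eef_rot: [1.257, 1.562, 0.108]
wrist_force: [0.4, -0.2, 0.9]
grip_width: 42.7
t 9.45 tcp [601.    9.7 111.5] pal [  5.  -31.6] F [ 0.4 -0.2  0.9] M [-0.01  0.    0.02] w 42.7 q [ 0.21  0.62 -0.49  1.78  0.38  0.83 -0.03]
toolx [ 8.5e-03  9.0e-04 -1.0e+00] tooly [0.912 0.409 0.008] tooly in pallet deg -0.01 toolz in pallet [-0.0, -1.0]
```

```bash
python3 -m creep '[[-0.83,[0,0,0],8.18],[-0.83,[0,0,0],8.18],[-0.83,[0,0,0],8.18],[-0.83,[0,0,0],8.18],[-0.83,[0,0,0],8.18],[-0.83,[0,0,0],8.18],[-0.83,[0,0,0],8.18],[-0.83,[0,0,0],8.18],[-0.83,[0,0,0],8.18],[-0.83,[0,0,0],8.18],[-0.83,[0,0,0],8.18],[-0.83,[0,0,0],0],[-0.83,[0,0,0],0]]'; python3 - <<'E'
from h import *
st(); shift(0,25,110)
t=viewer.camera("top"); crop("top",t,205,130,345,250,5,"pics/ct4.png")
s=viewer.camera("scene"); crop("scene",s,200,130,365,270,4,"pics/cs4.png")
E
```

```text
clock: 10.75
tool_pos: [597.9, 9.2, 105.9]
eef_rot: [0.723, 1.571, -1.991]
wrist_force: [-0.0, -1.2, 0.2]
grip_width: 77.9
t 10.75 tcp [597.9   9.2 105.9] pal [  2.  -30.8] F [-0.  -1.2  0.2] M [ 0.07  0.04 -0.01] w 77.9 q [-0.07  0.59 -0.04  1.79  0.03  0.75 -1.27]
toolx [-0.e+00 -1.e-04 -1.e+00] tooly [ 0.414 -0.91   0.   ] tooly in pallet deg -89.72 toolz in pallet [-1.0, -0.005]
shift cm [-0.41 -5.58  0.17]
```

View pics/cs4.png

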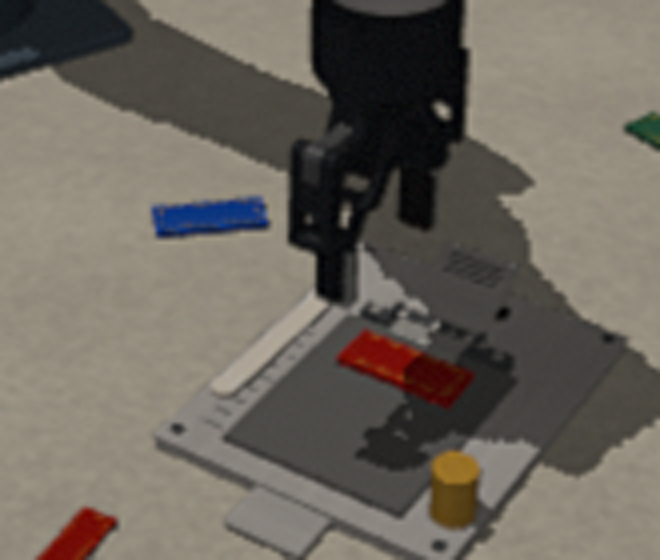

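View pics/ct4.png

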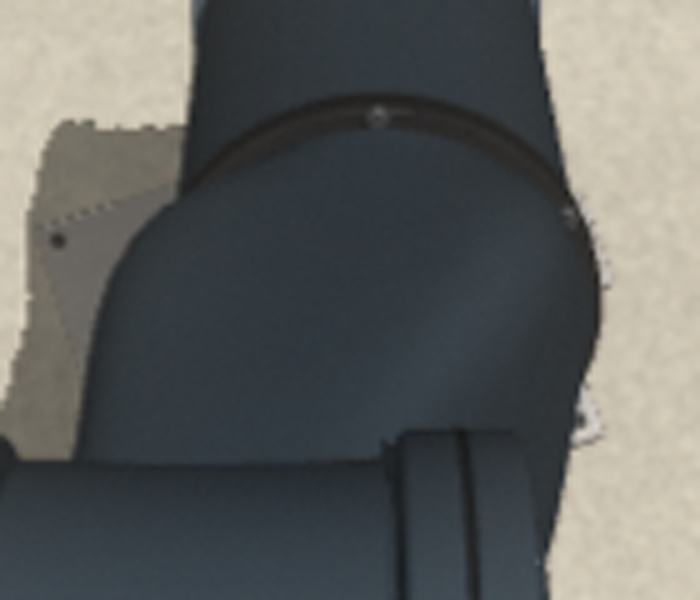

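```bash
python3 -m creep '[[-0.83,[0,-2.7,0.1],0.3],[-0.83,[0,-2.7,0.1],0],[-0.83,[1.5,0,0],0],[-0.83,[1.5,0,0],0],[-0.83,[0,0,0],0],[-0.83,[0,0,0],0]]'; python3 - <<'E'
from h import *
st(); shift(0,23,60)
s=viewer.camera("scene"); crop("scene",s,230,130,365,270,5,"pics/cs5.png")
m=red(s,(270,200,330,250)); c=max(cv2.findContours(m,0,2)[0],key=cv2.contourArea)
P=np.array([w2p(onz("scene",u,v,22)[:2]) for u,v in c[:,0]],np.float32); print(cv2.minAreaRect(P), P[:,1].max())
E
```

```text
clock: 11.45
tool_pos: [574.1, 57.3, 75.9]
eef_rot: [-0.481, 1.57, 3.079]
wrist_force: [0.2, 0.2, 1.1]
grip_width: 78.2
t 11.45 tcp [574.1  57.3  75.9] pal [-0.  22.8] F [0.2 0.2 1.1] M [0.03 0.   0.04] w 78.2 q [-0.16  0.61 -0.03  1.88  0.03  0.66 -1.36]
toolx [-5.e-04  0.e+00 -1.e+00] tooly [ 0.406 -0.914 -0.   ] tooly in pallet deg -90.22 toolz in pallet [-1.0, 0.004]
shift cm [ 1.59 -0.02 -0.  ]
((3.1138916015625, 1.5542678833007812), (36.13002395629883, 75.76136016845703), 88.89469146728516) 19.84015
```

View pics/cs5.png

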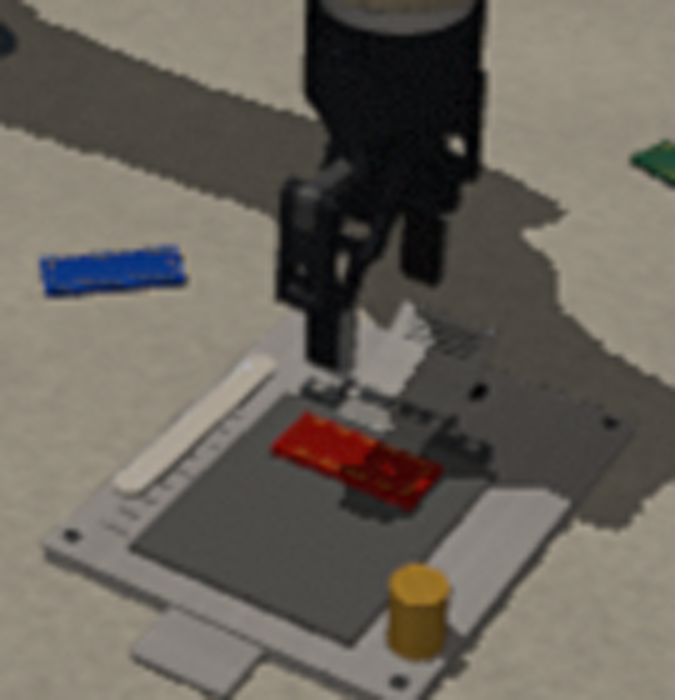

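```bash
python3 -m creep '[[-0.83,[1.5,0.15,0],-0.2],[-0.83,[1.5,0,0],0],[-0.83,[0.6,0,0],0],[-0.83,[0,0,0],0],[-0.83,[0,0,0],0]]'; python3 -m creep '[[-0.83,[0.3,0,0],0],[-0.83,[0,0,0],0]]' | sed -n '2p;4p'; python3 -m creep '[[-0.83,[0.3,0,0],0],[-0.83,[0,0,0],0]]' | sed -n '2p;4p';python3 -m creep '[[-0.83,[0.3,0,0],0],[-0.83,[0,0,0],0]]' | sed -n '2p;4p'
```

```text
clock: 12.0
tool_pos: [575.2, 56.2, 40.5]
eef_rot: [2.909, 1.57, 0.188]
wrist_force: [-0.9, 0.5, -0.1]
grip_width: 78.0
tool_pos: [574.9, 56.3, 37.1]
wrist_force: [-1.0, -0.0, -0.1]
tool_pos: [574.6, 56.2, 33.6]
wrist_force: [0.6, -0.2, -0.1]
tool_pos: [574.6, 56.2, 30.4]
wrist_force: [0.7, 0.8, 0.3]
```

```bash
python3 -m creep '[[-0.83,[0.3,0,0],0],[-0.83,[0,0,0],0]]' | sed -n '2p;4p'; python3 -m creep '[[-0.83,[0.3,0,0],0],[-0.83,[0,0,0],0]]' | sed -n '2p;4p';python3 -m creep '[[-0.83,[0.3,0,0],0],[-0.83,[0,0,0],0]]' | sed -n '2p;4p'; python3 - <<'E'
from h import *
st()
s=viewer.camera("scene"); crop("scene",s,230,130,365,270,5,"pics/cs6.png")
E
```

```text
tool_pos: [574.5, 56.2, 27.4]
wrist_force: [0.5, -1.3, -0.4]
tool_pos: [574.6, 56.2, 24.4]
wrist_force: [-0.5, -0.4, -0.5]
tool_pos: [574.6, 56.2, 21.5]
wrist_force: [-0.7, 0.5, -0.8]
t 13.2 tcp [574.6  56.2  21.5] pal [-0.1 21.6] F [-0.7  0.5 -0.8] M [-0.08  0.06 -0.01] w 78.3 q [-0.16  0.69 -0.03  1.91  0.04  0.54 -1.36]
toolx [-5.e-04 -0.e+00 -1.e+00] tooly [ 0.409 -0.913 -0.   ] tooly in pallet deg -90.07 toolz in pallet [-1.0, 0.001]
```

View pics/cs6.png

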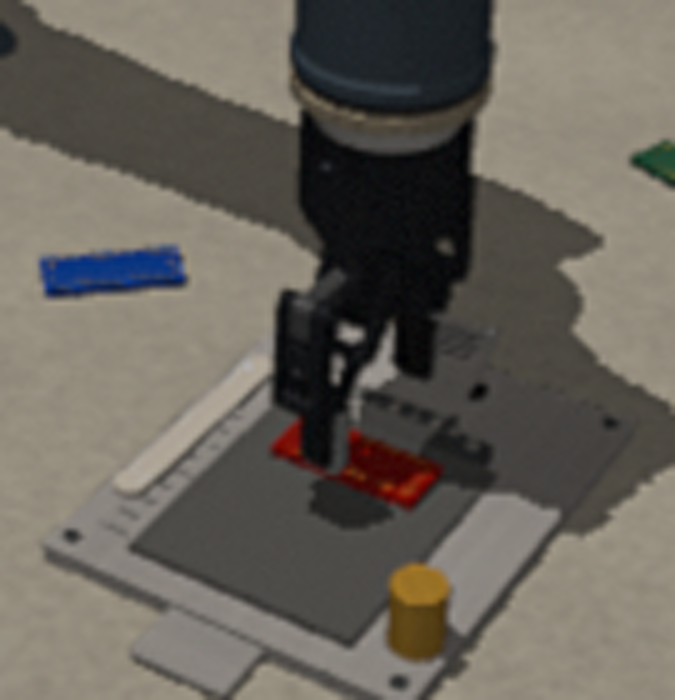

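```bash
python3 - <<'E'
from h import *
for y in(-17.4,-27):
  for x in(-11,11):
    for z in (24,28,32): print(x,y,z,((proj("scene",[*p2w(x,y),z])-(230,130))*5).round(0))
E
python3 -m creep '[[-0.83,[0.2,0,0],0],[-0.83,[0,0,0],0]]' | sed -n '2p;4p'; python3 -m creep '[[-0.83,[0.2,0,0],0],[-0.83,[0,0,0],0]]' | sed -n '2p;4p'
```

```text
-11 -17.4 24 [306. 465.]
-11 -17.4 28 [307. 458.]
-11 -17.4 32 [307. 451.]
11 -17.4 24 [347. 482.]
11 -17.4 28 [348. 475.]
11 -17.4 32 [348. 468.]
-11 -27 24 [296. 476.]
-11 -27 28 [296. 469.]
-11 -27 32 [296. 462.]
11 -27 24 [337. 493.]
11 -27 28 [337. 486.]
11 -27 32 [337. 479.]
tool_pos: [574.9, 56.3, 19.8]
wrist_force: [-0.4, -0.3, 1.6]
tool_pos: [575.0, 56.4, 17.8]
wrist_force: [-0.3, 0.1, 3.3]
```

```bash
python3 -m creep '[[-0.83,[0.2,0,0],0],[-0.83,[0,0,0],0]]' | sed -n '2p;4p'; python3 -m creep '[[-0.83,[0.2,0,0],0],[-0.83,[0,0,0],0]]' | sed -n '2p;4p';  python3 -m creep '[[-0.83,[0.1,0,0],0],[-0.83,[0,0,0],0]]' | sed -n '2p;4p';python3 - <<'E'
from h import *
st()
s=viewer.camera("scene"); crop("scene",s,230,130,365,270,5,"pics/cs7.png")
E
```

```text
tool_pos: [574.9, 56.4, 15.7]
wrist_force: [0.7, 0.4, 4.3]
tool_pos: [574.9, 56.4, 13.7]
wrist_force: [0.1, 1.5, 4.3]
tool_pos: [574.9, 56.4, 12.8]
wrist_force: [0.2, 0.8, 4.8]
t 14.25 tcp [574.9  56.4  12.8] pal [ 0.3 21.7] F [0.2 0.8 4.8] M [ 0.59 -0.05 -0.11] w 78.1 q [-0.16  0.71 -0.03  1.91  0.04  0.52 -1.36]
toolx [ 2.e-04  2.e-04 -1.e+00] tooly [ 0.409 -0.913 -0.   ] tooly in pallet deg -90.06 toolz in pallet [-1.0, 0.001]
```

View pics/cs7.png

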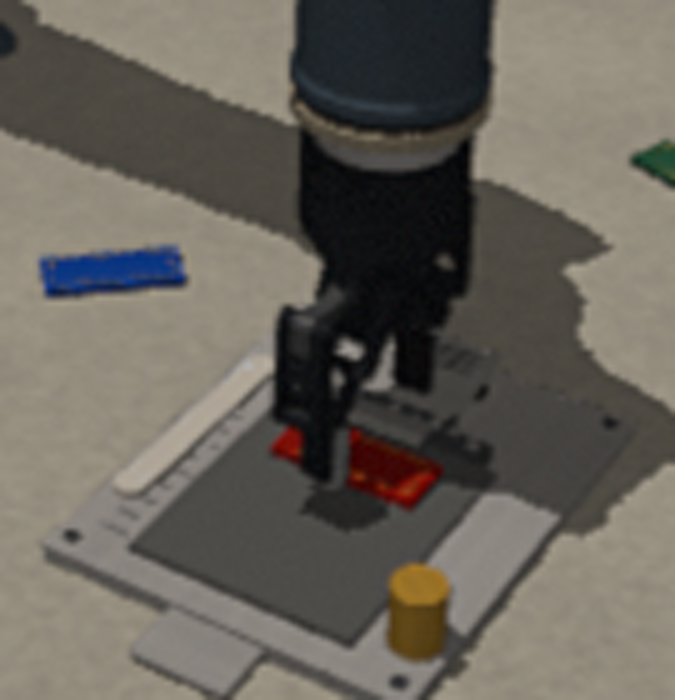

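```bash
python3 -m creep '[[-0.83,[0.1,0,0],0],[-0.83,[0,0,0],0]]' | sed -n '2p;4p'; python3 -m creep '[[-0.83,[0.1,0,0],0],[-0.83,[0,0,0],0]]' | sed -n '2p;4p';  python3 -m creep '[[-0.83,[0.1,0,0],0],[-0.83,[0,0,0],0]]' | sed -n '2p;4p';python3 -m creep '[[-0.83,[0.1,0,0],0],[-0.83,[0,0,0],0]]' | sed -n '2p;4p';python3 - <<'E'
from h import *
st()
E
```

```text
tool_pos: [574.9, 56.4, 11.8]
wrist_force: [1.5, 2.7, 3.5]
tool_pos: [575.0, 56.3, 10.8]
wrist_force: [0.2, 1.8, 4.8]
tool_pos: [575.0, 56.2, 9.9]
wrist_force: [1.6, 1.8, 5.5]
tool_pos: [575.1, 56.1, 8.9]
wrist_force: [1.2, 0.9, 6.0]
t 15.1 tcp [575.1  56.1   8.9] pal [ 0.3 21.3] F [1.2 0.9 6. ] M [ 0.57 -0.17 -0.07] w 78.2 q [-0.16  0.71 -0.03  1.92  0.04  0.51 -1.36]
toolx [ 6.e-04 -0.e+00 -1.e+00] tooly [ 0.408 -0.913  0.   ] tooly in pallet deg -90.08 toolz in pallet [-1.0, 0.001]
```

```bash
python3 -m creep '[[-0.83,[0.1,0,0],0],[-0.83,[0,0,0],0]]' | sed -n '2p;4p'; python3 -m creep '[[-0.83,[0.1,0,0],0],[-0.83,[0,0,0],0]]' | sed -n '2p;4p'; python3 - <<'E'
from h import *
st()
s=viewer.camera("scene"); crop("scene",s,230,150,365,250,5,"pics/cs8.png")
E
```

```text
tool_pos: [575.2, 55.9, 8.0]
wrist_force: [1.7, 0.6, 6.5]
tool_pos: [575.2, 55.9, 7.6]
wrist_force: [-0.8, 0.4, 12.8]
t 15.5 tcp [575.2  55.9   7.6] pal [ 0.4 21.1] F [-0.8  0.4 12.8] M [0.51 0.23 0.01] w 78.3 q [-0.16  0.71 -0.03  1.92  0.04  0.51 -1.36]
toolx [ 1.1e-03 -2.0e-04 -1.0e+00] tooly [ 0.408 -0.913  0.001] tooly in pallet deg -90.09 toolz in pallet [-1.0, 0.002]
```

View pics/cs8.png

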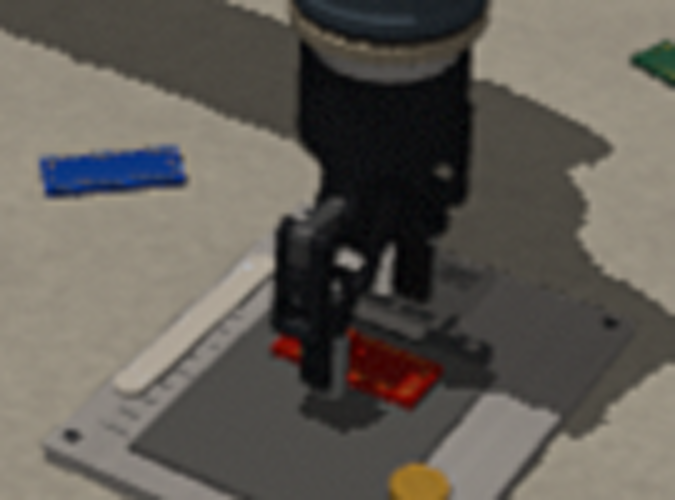

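```bash
python3 -m creep '[[-0.83,[-0.03,0,0],0],[-0.83,[0,-0.2,0],0],[-0.83,[0,-0.2,0],0],[-0.83,[0,-0.2,0],0],[-0.83,[0,-0.2,0],0],[-0.83,[0,-0.2,0],0],[-0.83,[0,0,0],0]]'; python3 - <<'E'
from h import *
st()
s=viewer.camera("scene"); crop("scene",s,230,150,365,250,5,"pics/cs9.png")
E
```

```text
clock: 16.25
tool_pos: [571.6, 63.2, 7.7]
eef_rot: [1.884, 1.568, -0.838]
wrist_force: [2.0, -4.1, 8.8]
grip_width: 77.8
t 16.25 tcp [571.6  63.2   7.7] pal [ 0.1 29.2] F [ 2.  -4.1  8.8] M [-0.54 -0.31  0.  ] w 77.8 q [-0.18  0.71 -0.02  1.93  0.04  0.5  -1.38]
toolx [ 0.0018 -0.002  -1.    ] tooly [ 0.407 -0.913  0.003] tooly in pallet deg -90.17 toolz in pallet [-1.0, 0.003]
```

View pics/cs9.png

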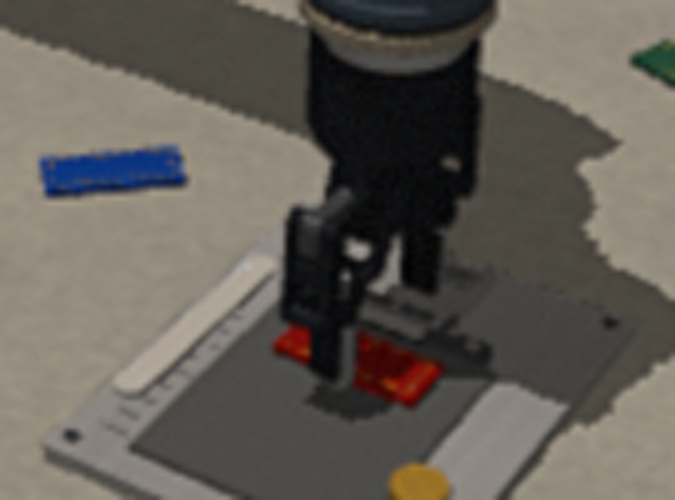

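```bash
python3 -m creep '[[-0.83,[0,-0.2,0],0],[-0.83,[0,-0.2,0],0],[-0.83,[0,-0.2,0],0],[-0.83,[0,-0.2,0],0],[-0.83,[0,0,0],0]]'; python3 - <<'E'
from h import *
st()
s=viewer.camera("scene"); crop("scene",s,230,150,365,250,5,"pics/cs10.png")
E
```

```text
clock: 16.8
tool_pos: [568.3, 70.6, 7.7]
eef_rot: [1.845, 1.568, -0.878]
wrist_force: [1.1, -3.7, 8.8]
grip_width: 78.1
t 16.8 tcp [568.3  70.6   7.7] pal [ 0.1 37.3] F [ 1.1 -3.7  8.8] M [-0.59 -0.31 -0.02] w 78.1 q [-0.19  0.71 -0.02  1.93  0.03  0.5  -1.39]
toolx [ 0.0017 -0.002  -1.    ] tooly [ 0.407 -0.913  0.002] tooly in pallet deg -90.16 toolz in pallet [-1.0, 0.003]
```

View pics/cs10.png

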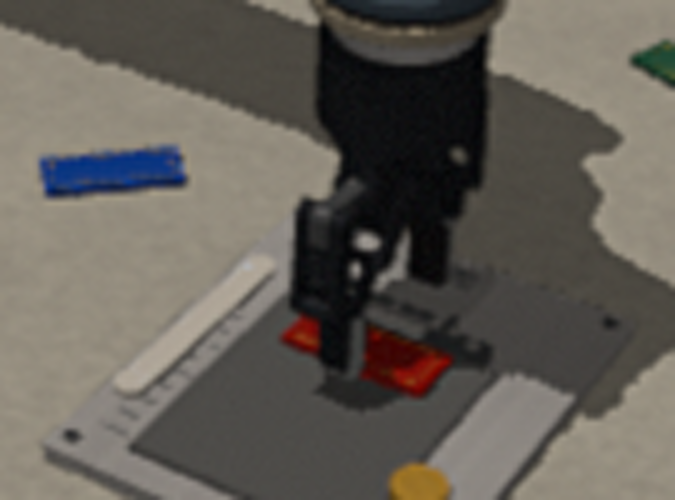

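```bash
python3 -m creep '[[-0.83,[0,-0.2,0],0],[-0.83,[0,-0.2,0],0],[-0.83,[0,0,0],0]]'|sed -n '2p;4p'; python3 -m creep '[[-0.83,[0,-0.1,0],0],[-0.83,[0,0,0],0]]'|sed -n '2p;4p';python3 -m creep '[[-0.83,[0,-0.1,0],0],[-0.83,[0,0,0],0]]'|sed -n '2p;4p'; python3 - <<'E'
from h import *
st()
s=viewer.camera("scene"); crop("scene",s,230,150,365,250,5,"pics/cs11.png")
E
```

```text
tool_pos: [566.7, 74.2, 7.7]
wrist_force: [2.5, -4.5, 9.2]
tool_pos: [566.3, 75.0, 7.6]
wrist_force: [2.2, -5.4, 8.7]
tool_pos: [565.9, 75.8, 7.6]
wrist_force: [2.3, -4.7, 8.9]
t 17.55 tcp [565.9  75.8   7.6] pal [ 0.  43.1] F [ 2.3 -4.7  8.9] M [-0.77 -0.36 -0.03] w 78.1 q [-0.2   0.71 -0.02  1.94  0.03  0.5  -1.4 ]
toolx [ 0.0016 -0.0021 -1.    ] tooly [ 0.407 -0.914  0.003] tooly in pallet deg -90.18 toolz in pallet [-1.0, 0.003]
```

View pics/cs11.png

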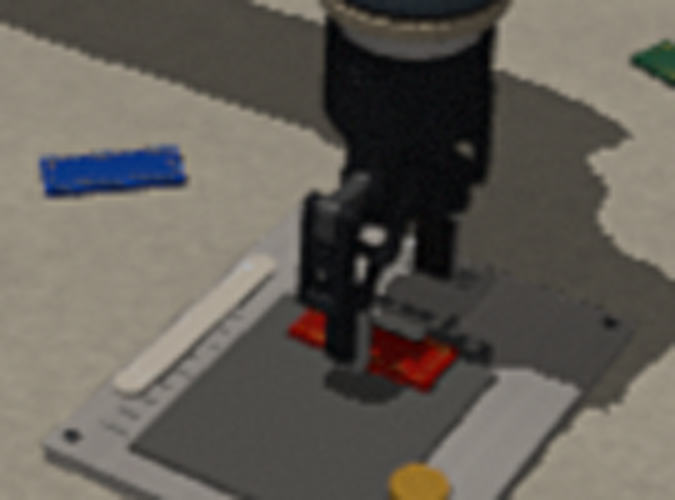

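The plaque follows, with its right end at about (462,352) and (433,388). No stop felt yet, so I'll creep on while watching the lateral force.

```bash
python3 -m creep '[[-0.83,[0,-0.1,0],0],[-0.83,[0,0,0],0]]'|sed -n '2p;4p'; python3 -m creep '[[-0.83,[0,-0.1,0],0],[-0.83,[0,0,0],0]]'|sed -n '2p;4p';python3 -m creep '[[-0.83,[0,-0.1,0],0],[-0.83,[0,0,0],0]]'|sed -n '2p;4p'; python3 - <<'E'
from h import *
st()
E
```

```text
tool_pos: [565.7, 76.2, 7.7]
wrist_force: [2.9, -6.4, 9.2]
tool_pos: [565.7, 76.2, 7.7]
wrist_force: [3.7, -9.5, 8.9]
tool_pos: [565.7, 76.3, 7.8]
wrist_force: [6.1, -12.6, 7.5]
t 18.2 tcp [565.7  76.3   7.8] pal [ 0.1 43.6] F [  6.1 -12.6   7.5] M [-2.18 -0.98  0.15] w 78.1 q [-0.21  0.71 -0.02  1.94  0.03  0.49 -1.4 ]
toolx [ 0.0033 -0.0042 -1.    ] tooly [ 0.405 -0.914  0.005] tooly in pallet deg -90.27 toolz in pallet [-1.0, 0.005]
```

```bash
python3 -m creep '[[-0.83,[0,0,0],0],[-0.83,[0,0,0],0],[-0.83,[0,0.2,0],0],[-0.83,[0,0.2,0],0],[-0.83,[0,0.2,0],0],[-0.83,[0,0.2,0],0],[-0.83,[0,0,0],0]]'; python3 - <<'E'
from h import *
st()
s=viewer.camera("scene"); crop("scene",s,230,150,365,250,5,"pics/cs12.png")
E
```

```text
clock: 18.9
tool_pos: [566.6, 74.5, 7.4]
eef_rot: [-1.518, 1.57, 2.046]
wrist_force: [-2.7, 4.5, 10.3]
grip_width: 78.1
t 18.9 tcp [566.6  74.5   7.4] pal [ 0.1 41.6] F [-2.7  4.5 10.3] M [ 1.31  0.53 -0.05] w 78.1 q [-0.2   0.71 -0.03  1.93  0.03  0.5  -1.39]
toolx [-6.0e-04  1.2e-03 -1.0e+00] tooly [ 0.409 -0.912 -0.001] tooly in pallet deg -90.02 toolz in pallet [-1.0, 0.0]
```

View pics/cs12.png

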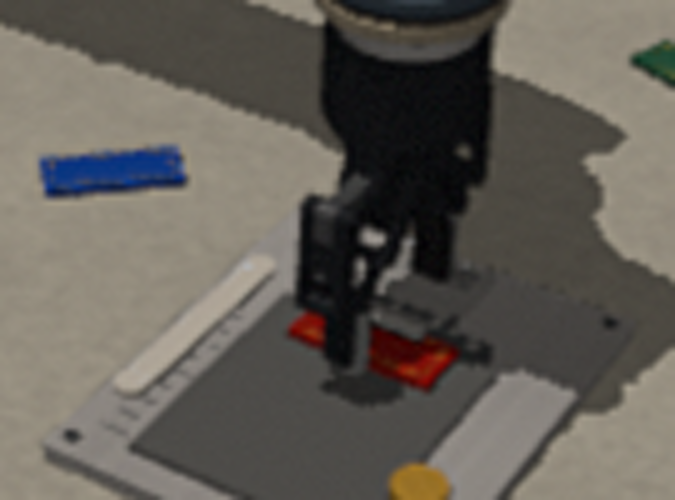

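```bash
python3 -m creep '[[-0.83,[0,0.1,0],0],[-0.83,[-0.2,0,0],0],[-0.83,[-0.3,0,0],0],[-0.83,[-0.3,0,0],0],[-0.83,[-0.3,0,0],0],[-0.83,[-0.5,0,0],0],[-0.83,[-1,0,0],0],[-0.83,[-3,0,0],0],[-0.83,[-4,0,0],0],[-0.83,[-4,0,0],0],[-0.83,[0,5,0],0],[-0.83,[0,5,0],0],[-0.83,[0,5,0],0],[-0.83,[0,5,0],0],[-0.83,[0,5,0],0],[-0.83,[0,0,0],0],[-0.83,[0,0,0],0]]'; python3 - <<'E'
from h import *
st()
t=viewer.camera("top"); s=viewer.camera("scene")
crop("top",t,205,130,345,250,5,"pics/ct13.png");crop("scene",s,230,150,365,260,5,"pics/cs13.png")
E
```

```text
clock: 20.65
tool_pos: [669.2, -157.5, 143.2]
eef_rot: [0.291, 1.57, -2.433]
wrist_force: [-0.6, 1.0, 0.3]
grip_width: 78.2
t 20.65 tcp [ 669.2 -157.5  143.2] pal [  -1.3 -212.1] F [-0.6  1.   0.3] M [ 0.08 -0.03  0.02] w 78.2 q [ 0.18  0.67 -0.03  1.51  0.02  0.97 -1.01]
toolx [-4.e-04 -3.e-04 -1.e+00] tooly [ 0.406 -0.914  0.   ] tooly in pallet deg -90.24 toolz in pallet [-1.0, 0.004]
```

View pics/ct13.png

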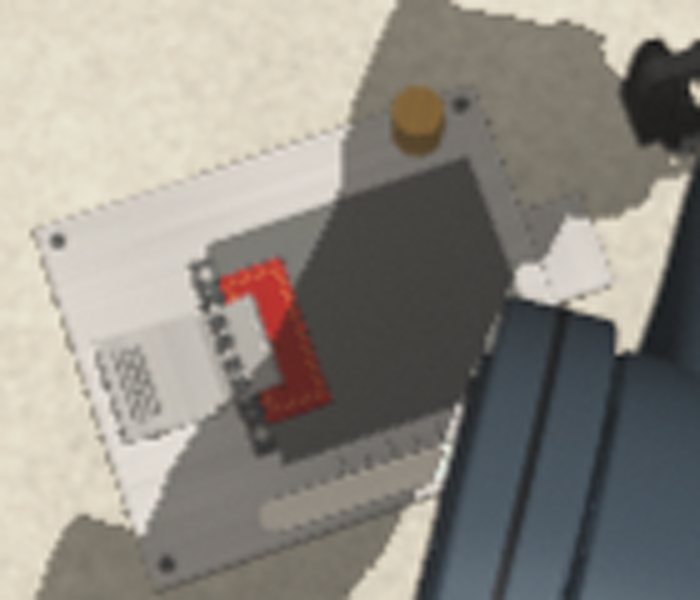

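View pics/cs13.png

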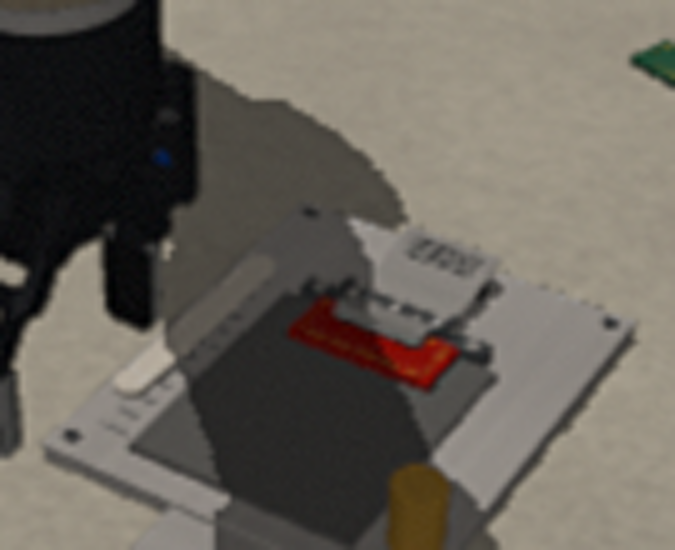

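```bash
python3 - <<'E'
from h import *
for q in((285,258),(331,402),(220,278),(263,424)): print(w2p(onz("top",q[0]/5+205,q[1]/5+130,22)).round(1))
E
```

```text
[36.5  3.7]
[-38.6   5.7]
[37.3 36.7]
[-38.2  39.9]
```

```bash
python3 - <<'E'
from h import *
t=viewer.camera("top")
m=red(t,(240,175,280,220)); h=m
# per-row rightmost extents, subpixel from the red-minus-green channel
d=t[...,0].astype(float)-t[...,1]
W=[]
for v in range(184,210):
    row=d[v]; xs=np.where(m[v])[0]
    if len(xs)<3: continue
    r=xs.max(); ref=row[r-1]; k=r-1
    while row[k]>ref/2: k+=1
    u=k-1+(row[k-1]-ref/2)/(row[k-1]-row[k]); W.append(w2p(onz("top",u,v,22)))
W=np.array(W); print(W.round(1).tolist())
k=(W[:,0]<34)&(W[:,0]>-36); p=np.polyfit(W[k,0],W[k,1],1); print("trail slope",p, "resid",np.std(W[k,1]-np.polyval(p,W[k,0])))
# plate far (+y) edge & near edge ref: gradient on gray, plate front edge line left side
g=cv2.cvtColor(t,cv2.COLOR_RGB2GRAY).astype(float)
for name,y0,z,rng in(("pad-",-99,16,range(5,51,4)),("pad+x",None,16,range(-60,30,4)),):
    A=[]
    for s in rng:
        best=None;vals=[]
        offs=np.arange(-7,7.1,.5)
        for o in offs:
            P=p2w(s,y0+o) if y0 is not None else p2w(58+o,s)
            u,v=proj("top",[*P,z]); vals.append(cv2.getRectSubPix(g.astype('float32'),(1,1),(float(u),float(v)))[0,0])
        gr=np.abs(np.gradient(vals)); w=gr**2; A.append((s,(w*offs).sum()/w.sum()))
    A=np.array(A); q=np.polyfit(A[:,0],A[:,1],1); print(name,q,np.std(A[:,1]-np.polyval(q,A[:,0])))
E
```

```text
[[30.8, 5.8], [28.1, 5.6], [25.5, 5.8], [22.8, 5.8], [20.3, 6.1], [17.7, 6.3], [15.3, 6.8], [12.1, 5.4], [9.4, 5.3], [7.0, 6.0], [4.2, 5.3], [1.5, 5.1], [-0.9, 5.8], [-3.6, 5.8], [-6.2, 5.7], [-8.9, 5.7], [-11.4, 5.9], [-14.1, 5.8], [-16.7, 5.6], [-19.2, 6.1], [-21.9, 5.7], [-24.8, 5.1], [-27.3, 5.4], [-29.7, 5.9], [-32.6, 5.1], [-35.1, 5.3]]
trail slope [0.00723398 5.72373426] resid 0.3693669153773349
pad- [-1.80443895e-04  9.75324986e-01] 0.17321062654723188
pad+x [-0.01319928  1.03213214] 0.5816309883559788
```

Fitted along its length, the trailing edge lies at y about 5.7 (5 is fully home) with a slope of 0.007 rad, so the plaque is square and home. The tab sits at mid-slope, meaning the clip has closed on the plaque. The robot is clear, so I'm handing in.

```bash
python3 - <<'E'
from plant import ctrl
print(ctrl.finish_job())
E
```

```text
the job is handed in; nothing more can be done
None
```

The red plaque is loaded against the lay bar with the clip closed on it, and I handed the job in at about 21 s of the 51 s allowed. `finish_job` reported no verdict.

**What I did:**
1. I squared the plaque and slid it to about 17 mm short of the bar, using both fingertips.
2. With the gripper turned 90°, one fingertip pressed the tab to its stop.
3. The other fingertip pushed the plaque home. It stopped firmly at pallet y 43.6, where I expected 44, with a side force of about 14 N.
4. I backed the pushing fingertip off 2 mm, then lifted and moved clear.

**Last checks (top view):**
- **Position and squareness:** the trailing edge was at pallet y about 5.7, where 5 is fully home. Its slope was 0.007 rad against the 0.06 allowed.
- **Clip:** the tab was part-way up its slope with the jaw on the plaque. The clip angle and jaw force could only be judged by eye.
- **Other objects:** the weight and folder looked unmoved in the last crops. I did not measure them or check the bench items again.
- **Robot:** it was clear of everything.

**Disagreements:** corners I read by eye suggested a 0.03–0.04 rad tilt, still inside the limit, but I trusted the fit along the whole edge. The scene camera placed the pallet about 8 mm from where the top camera did. I worked mainly from the top camera, and the contact points agreed with it.

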